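Unlock the noodle counter's cash drawer

ROBOT

A 6-joint arm with a two-finger parallel gripper is mounted at the origin on the work surface. World frame = base frame: x ahead of the robot, y to its left, z up, the work surface at z = 0. Lengths are in m, angles in rad, forces in N, time in s.
With the tool pointing down it reaches from about 0.25 to 0.8 m from the base axis. Payload 8.5 kg.
Tool frame: the origin (TCP) lies midway between the tips of the shut fingers; the grasp point (between the pads) lies 19 mm behind it; y points along the fingers, z is the direction in which the jaws open and shut, and the axes are right-handed (so a half turn about y gives the same grasp; the last joint's range is limited). The gripper opens to 85 mm and grips with 20 to 120 N. Pads are 22 mm wide; open, the fingers measure 114 mm over their backs; the gripper's body (76 mm by 85 mm) begins 54 mm behind the grasp point. The pads swing forward as they close: fully open they stand 13 mm farther back than shut.
Start: joints at [1.133, 0.238, -0.013, 1.319, 0, 1.571], TCP at [0.223, 0.475, 0.231] pointing down, gripper open.
Joint ranges: [-2.66, 2.66], [-1.03, 1.9], [-1.14, 1.46], [-1.82, 2.27], [-1.45, 1.34], [-3.14, 3.14]. Speed limits (rad/s): [2.22, 2.22, 2.79, 3.14, 3.14, 3.14].

INTERFACE

Orientations are given as a unit quaternion [x, y, z, w].
In Python, from plant import manip gives the robot as it stands.
- The arm moves only by the tool jog_arm, never from a script. Its argument "commands" is a list that holds one entry, the list of rows, each a list of 7 numbers: the shift along the tool's x, y, z in mm, then the turn, a rotation vector about the tool's x, y, z in rad, then the closure, from -1 (fully open) to 1 (shut), so that 0 is half open. In form: [[[x, y, z, wx, wy, wz, fingers], ...]]. A call has 1 to 12 rows; each row is the pose to reach, as a shift and turn from the pose measured when the call began, along the tool's axes at that moment; what a row does not reach only later rows make up. A row lasts 1/8 s, in which the tool goes at most 62.5 mm and 10.7 degrees, less where a joint would pass 70% of its speed; a pose out of reach is approached as far as the arm can. A call with a gripper value outside its range is refused whole. The fingers move at their own pace and stop on an object; the grip force is fixed at half the most. Time passes only in rows, so rows that repeat a pose let the fingers close. It gives the time, the measured TCP pose, the force and the opening at its end, in the units of the state.
- manip.get_state(): the state, without advancing time (a new reading comes with each control period).
- manip.read_camera(name): name is "scene" or "top" or "wrist"; returns (picture, depth): 420x560x3 uint8, blue, green, red; 420x560 float32, m along the optical axis (not along the pixel's ray), 0 where there is no reading.
- manip.get_calibration(name): a dict with "intrinsics" (3x3 intrinsics, pixels), "position" and "rotation" of the camera in the world. Camera axes: x right, y up, looking along -z (the intrinsics and any distortion apply to the point x, -y, -z); pixel columns grow to the right and rows downward; lengths in m; the calibration is good to about 2 mm. The wrist camera is an equidistant fisheye: a pixel r from the principal point sees the ray r / f radians off the axis. A picture is of the moment at which its call begins: read the wrist's pose just before it. get_calibration takes no time and is no camera call; for the wrist camera it gives the pose at the moment of the call.
- manip.finish_job(): hands the job in, once; it reports no verdict.
The state is a dict: "time_s": time; "joint_positions": joint angles; "qd": joint speeds; "joint_efforts": joint torques, N m; "eef_pos": TCP position; "tool_rot": TCP orientation; "force": force on the tool from outside, world axes, zero at the start; "torque": the same for the moment, N m; "gripper_width": finger opening in m.
Only numpy, scipy, OpenCV 4.12 (cv2) and the standard library are available. Lean on these libraries where they do the work, as an engineer would, in place of code of your own. Each camera call takes 0.05 s, during which the arm holds its last target. There are 200 camera calls.

TASK

Open the small grey cash box: take the black-handled key out of its wooden stand and push it gently into the lock on top of the box, feeling for the hidden slot, until its collar sits flat on the lock. Then turn it clockwise until the drawer springs ajar, and let go, leaving the key fully home in the lock. Do not force the key, and leave the bowl, bottle and cup where they stand.

Things in the scene. Friction and masses are not known exactly. Their poses are not given: they have to be found in the camera images.
- key_grip (a point): Middle of the black handle of the loose upright key (about 90 g): handle 40 mm wide (key x) x 10 mm thick (key y) x 48 mm high, so 24 mm above and below here. Below it a round steel collar, 36 mm across, 4 mm thick, its underside 28 mm below here; then a shank. Key z points up; a half turn about z makes no difference.
- key_tip (a point): Lower end of the same key, 62 mm below the handle's middle. Flat steel blade 20 mm wide (key x) x 4 mm thick (key y) x 9 mm long with a square end; above it the round shank, 21 mm across, 25 mm long, up to the collar.
- key_stand: Fixed dark wooden block, 70 x 70 x 50 mm, origin at the centre of its underside. The key's shank hangs loosely in an 25 mm hole in the middle of its top, the collar resting on the top; lift the key straight up by 45 mm or more to clear it.
- lock (a point): Centre of the flat top face of the lock, a steel ring 46 mm across, 8 mm proud of the cash box's roof. x points from the box's front to its back, z up. A funnel 29 mm wide at the face narrows in 3 mm to a round vertical bore 23 mm wide. Fully home, the collar lies on the face with the handle's middle 28 mm above it. Over 30 N of contact between key and box damages the lock.
- slot (a point): Middle of the driver's top, 25 mm down the bore, as seen at rest (axes as the lock's). In it a slot 5.5 x 21.5 mm takes the blade. The slot's angle is not measured: anywhere from along lock x to 1.1 rad clockwise (from above). Pressed by a blade out of line the driver yields on a spring (2 N, plus 1 N/mm, hard stop at 4 mm); in line within 0.1 rad it springs back up.
- drawer (a joint): Travel (m) of the drawer, whose bare steel front without handle closes the box's front (-x): about 0 shut and bolted. With the blade in the slot the key turns clockwise against about 0.12 N m, up to a stop 1.6 rad clockwise of lock x; near 1.35 rad the hidden bolt lets go and a spring pushes the drawer out to 0.035.
- cashbox: Fixed grey metal cash box, 240 mm (x) x 200 mm (y) x 95 mm high, origin at the centre of its underside on the counter, x from front to back. The lock is on the roof, 50 mm in front of the centre.
- bowl: Loose black noodle bowl, 136 mm across, 60 mm high, origin at the centre of its underside. Bystander.
- sauce: Loose brown sauce bottle, 60 mm across, 150 mm high, origin at the centre of its underside. Bystander.
- cup: Loose steel cup, 76 mm across, 85 mm high, origin at the centre of its underside. Bystander.

How it is judged:
On the way, in this order (a step that is already met when the one before it is completed fails the run):
1. the key is fully home in the lock (handle's middle less than 31 mm above the lock face, within 4 mm of its axis, upright within 0.12 rad) while the drawer is still shut (z of key_grip in the frame of lock below 0.031 m and horizontal distance between key_grip and lock below 0.004 m and angle between key_grip's own z axis and vertical below 0.12 rad and value of joint drawer below 0.006 m), for 0.1 s.
2. the drawer has sprung out by more than 25 mm with the key still in the lock (value of joint drawer above 0.025 m and z of key_grip in the frame of lock below 0.033 m and horizontal distance between key_grip and lock below 0.005 m), for 0.1 s.
At the end, for the whole second after the job is handed in: The drawer stands open by more than 25 mm; the key is left at rest fully home in the lock: handle's middle less than 31 mm above the lock face (28 mm is seated), within 5 mm of the lock's axis, upright within 0.12 rad (value of joint drawer above 0.025 m and z of key_grip in the frame of lock below 0.031 m and horizontal distance between key_grip and lock below 0.005 m and angle between key_grip's own z axis and vertical below 0.12 rad and linear speed of key below 0.02 m/s); the robot touches nothing.
It fails at once if the key is forced: more than 30 N of contact between the key and the cash box (contact force between key and cashbox above 30 N).
It fails at once if the bowl, the bottle or the cup is moved by more than 30 mm (distance of any of bowl, sauce, cup from where it was at the start of the episode above 0.03 m).
It also fails if it takes over 58 s, if anything falls off the work surface, if the arm or the gripper's body presses on something with over 40 N, if the wrist force passes 120 N, or if a joint passes its speed limit or range.

## Working session

There is one attempt and no reset: what is moved stays moved. The work goes in short steps, Python scripts to look and compute and a tool call to move; the robot and the scene stay as the last step left them, time stands still between calls to the robot, and variables do not carry over. Pictures are saved under pics/ and viewed, about 8 in all and at most 12, crops included, and the job is handed in when it is done.

Besides the shell and the picture viewer there is one more tool, called after "Call:" as name(argument=value, ...), one argument or row to a line, values as JSON. jog_arm: Moves the arm, as the interface text tells. Its arguments: {"type":"object","properties":{"commands":{"type":"array","items":{"type":"array","items":{"type":"array","items":{"type":"number"}}}}},"required":["commands"]}

```bash
mkdir -p pics; ls; cat > h.py <<'E'
import numpy as np,cv2
from plant import manip
def world(name,uv,d,cal=None):
    c=cal or manip.get_calibration(name);K=np.array(c["intrinsics"]);R=np.array(c["rotation"]);p=np.array(c["position"])
    uv=np.atleast_2d(uv).astype(float);x=(uv[:,0]-K[0,2])/K[0,0];y=(uv[:,1]-K[1,2])/K[1,1]
    if name=="wrist":
        r=np.hypot(x,y);s=np.where(r>1e-9,np.tan(r)/np.maximum(r,1e-9),1);x=x*s;y=y*s
    P=np.c_[x,-y,-np.ones_like(x)]*np.atleast_1d(d)[:,None]
    return P@R.T+p
def cloud(name,depth,cal=None):
    v,u=np.mgrid[:depth.shape[0],:depth.shape[1]]
    return world(name,np.c_[u.ravel(),v.ravel()],depth.ravel(),cal).reshape(depth.shape+(3,))
E
python3 - <<'E'
from h import *
for n in("scene","top"):
    c=manip.get_calibration(n);i,d=manip.read_camera(n);cv2.imwrite(f"pics/{n}0.png",i);np.save(f"pics/{n}0.npy",d);print(n,c)
print(manip.get_state())
E
```

```text
pics
scene {'intrinsics': array([[378.98722128,   0.        , 283.95399319],
       [  0.        , 378.98722128, 214.65124379],
       [  0.        ,   0.        ,   1.        ]]), 'position': array([ 0.97053522, -0.30282724,  0.6993758 ]), 'rotation': array([0.30339841, 0.14933855, 0.41117644, 0.84651127])}
top {'intrinsics': array([[509.0547562 ,   0.        , 282.46975308],
       [  0.        , 509.0547562 , 220.86342366],
       [  0.        ,   0.        ,   1.        ]]), 'position': array([ 0.34724833, -0.01356203,  1.29216518]), 'rotation': array([-0.06561429,  0.06420971,  0.70509777, -0.70314224])}
{'time_s': 0.1, 'joint_positions': array([ 1.13297046e+00,  2.38733842e-01, -1.41676820e-02,  1.31921517e+00,
       -3.75364992e-05,  1.57082913e+00]), 'qd': array([ 0.00050976, -0.00073918,  0.00105555,  0.0004555 ,  0.00143998,
        0.00107746]), 'joint_efforts': array([-1.01343310e-03, -5.39720678e+01,  3.46998346e+01,  1.34255213e-02,
       -2.23595094e-05,  1.54064401e-05]), 'eef_pos': array([0.22243461, 0.47513128, 0.23073596]), 'tool_rot': array([ 0.69068694, -0.1536611 ,  0.15348427, -0.68976981]), 'force': array([-0.46673153,  0.29608902, -0.03131702]), 'torque': array([ 0.02985375, -0.03397583, -0.01181706]), 'gripper_width': 0.08564052583806585}
```

View pics/top0.png

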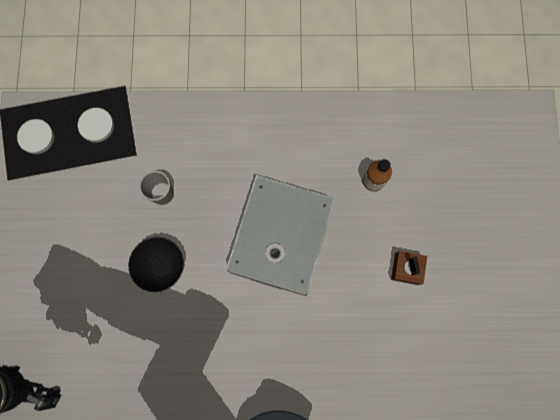

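View pics/scene0.png

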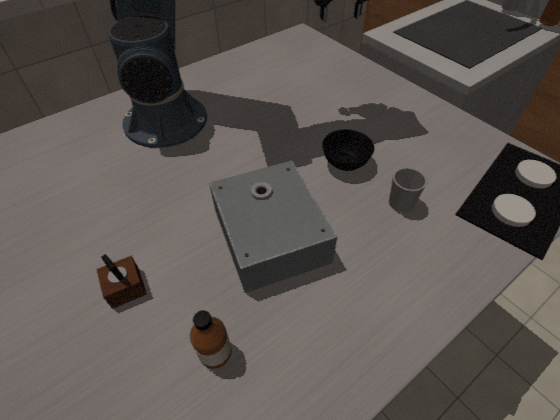

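The top view shows the lock ring at (276,253), the box roof corners at (255,175), (332,197), (307,295) and (228,270), the key in its stand at about (413,266), the bowl at (157,264), the cup at (157,186) and the bottle at (378,172). The scene view agrees, with the key leaning slightly in the stand.

```bash
sed -i 's/^import numpy as np,cv2/import numpy as np,cv2\nfrom scipy.spatial.transform import Rotation as Rot/; s/R=np.array(c\["rotation"\])/R=Rot.from_quat(c["rotation"]).as_matrix()/' h.py
python3 - <<'E'
from h import *
d=np.load("pics/top0.npy");P=cloud("top",d)
for n,(u,v) in dict(roof=(260,220),c1=(256,177),c2=(330,198),c3=(306,293),c4=(230,269),table=(340,350),bowl=(157,264)).items(): print(n,P[v,u].round(4))
# ring: points above the roof
Q=P[235:272,258:294].reshape(-1,3);z0=np.median(P[200:235,250:300,2]);m=(Q[:,2]>z0+.004)&(Q[:,2]<z0+.015)
print("roof",z0,"ring",m.sum(),Q[m].mean(0),(Q[m].min(0)+Q[m].max(0))/2,np.ptp(Q[m],axis=0))
m=(P[150:320,210:350,2]>z0-.006);v,u=np.nonzero(m);pts=P[150:320,210:350][m][:,:2].astype(np.float32)
print("box",cv2.minAreaRect(pts))
for cam in("top","scene"):
    C=cloud(cam,np.load(f"pics/{cam}0.npy")).reshape(-1,3)
    k=C[(abs(C[:,0]-.23)<.12)&(abs(C[:,1]+.36)<.12)&(C[:,2]>.03)]
    s=k[abs(k[:,2]-.05)<.004];h=k[k[:,2]>.06]
    print(cam,"stand",cv2.minAreaRect(s[:,:2].astype(np.float32)) if len(s)>5 else 0,"handle",len(h),h.mean(0) if len(h) else 0,h.min(0),h.max(0))
    w,V=np.linalg.eigh(np.cov(h[:,:2].T));print(V[:,1],w)
E
```

```text
roof [0.5717 0.0422 0.0972]
c1 [0.6788 0.0527 0.094 ]
c2 [ 0.6252 -0.1261  0.0967]
c3 [ 0.3987 -0.0659  0.0946]
c4 [0.4553 0.1124 0.0936]
table [ 0.2632 -0.1525 -0.0025]
bowl [0.4766 0.3073 0.0033]
roof 0.09575057346129612 ring 262 [0.49409356 0.00599864 0.10319429] [0.49227184 0.00397203 0.1043416 ] [0.08531385 0.07995356 0.00914933]
box ((0.5109282732009888, 0.0017810016870498657), (0.2002904713153839, 0.3044092655181885), 73.14950561523438)Traceback (most recent call last):
  File "<stdin>", line 13, in <module>
    return umr_minimum(a, axis, None, out, keepdims, initial, where)
ValueError: zero-size array to reduction operation minimum which has no identity
```

```bash
python3 - <<'E'
from h import *
allh=[]
P0=cloud("top",np.load("pics/top0.npy"));print(P0[267,398],P0[267,413],P0[280,415])
for cam in("top","scene"):
    C=cloud(cam,np.load(f"pics/{cam}0.npy")).reshape(-1,3)
    k=C[(abs(C[:,0]-.44)<.1)&(abs(C[:,1]+.31)<.1)&(C[:,2]>.03)]
    s=k[abs(k[:,2]-.05)<.006];h=k[(k[:,2]>.064)]
    print(cam,"stand",cv2.minAreaRect(s[:,:2].astype(np.float32)),"handle",len(h),h.mean(0),h.min(0),h.max(0))
    w,V=np.linalg.eigh(np.cov(h[:,:2].T));print(V[:,1],w); allh.append(h)
    for z in np.arange(.06,.115,.01):
        t=h[abs(h[:,2]-z)<.005]; print(z,len(t),t[:,:2].mean(0) if len(t) else 0)
d=np.load("pics/top0.npy");P=P0
z=P[...,2];m=np.zeros(z.shape,np.uint8);m[150:310,215:345]=(abs(z[150:310,215:345]-.096)<.005)
c,_=cv2.findContours(m,cv2.RETR_EXTERNAL,cv2.CHAIN_APPROX_NONE);c=max(c,key=cv2.contourArea)[:,0]
print("roof rect",cv2.minAreaRect(P[c[:,1],c[:,0],:2].astype(np.float32)))
i=cv2.imread("pics/top0.png")
a=cv2.resize(i[235:275,255:295],(400,400),interpolation=cv2.INTER_CUBIC);b=cv2.resize(i[240:295,385:440],(400,400),interpolation=cv2.INTER_CUBIC);cv2.imwrite("pics/c1.png",np.hstack([a,b]))
E
```

```text
[ 0.46297361 -0.29307515  0.04938529] [ 0.45913379 -0.31944679  0.08956393] [ 0.43103662 -0.33206308  0.05287856]
top stand ((0.4638814628124237, -0.32387644052505493), (0.07069999724626541, 0.0701940581202507), 79.56311798095703) handle 146 [ 0.46326309 -0.32184834  0.09199082] [ 0.44368913 -0.33075207  0.06430097] [ 0.48465627 -0.31584072  0.10827663]
[-0.98878574 -0.14934112] [1.00846782e-05 1.37733147e-04]
0.06 3 [ 0.46634687 -0.32124052]
0.06999999999999999 22 [ 0.461924   -0.31943883]
0.07999999999999999 20 [ 0.46212532 -0.31977517]
0.08999999999999998 20 [ 0.46442011 -0.31992751]
0.09999999999999998 68 [ 0.46347514 -0.3235683 ]
0.10999999999999997 13 [ 0.46367872 -0.32321418]
scene stand ((0.46407273411750793, -0.3268166482448578), (0.0704384371638298, 0.07239941507577896), 79.75495910644531) handle 187 [ 0.47161817 -0.32620727  0.09112641] [ 0.44352763 -0.33407223  0.06451098] [ 0.48540189 -0.31900839  0.10310336]
[-0.98238768 -0.1868541 ] [9.56831695e-06 1.64298677e-04]
0.06 2 [ 0.48329889 -0.32278847]
0.06999999999999999 24 [ 0.47877332 -0.32579286]
0.07999999999999999 29 [ 0.47791401 -0.32586821]
0.08999999999999998 26 [ 0.47760603 -0.32608435]
0.09999999999999998 106 [ 0.46658657 -0.32648852]
0.10999999999999997 0 0
roof rect ((0.5407361388206482, -0.007247209548950195), (0.2002904713153839, 0.24211899936199188), 73.14950561523438)
```

View pics/c1.png

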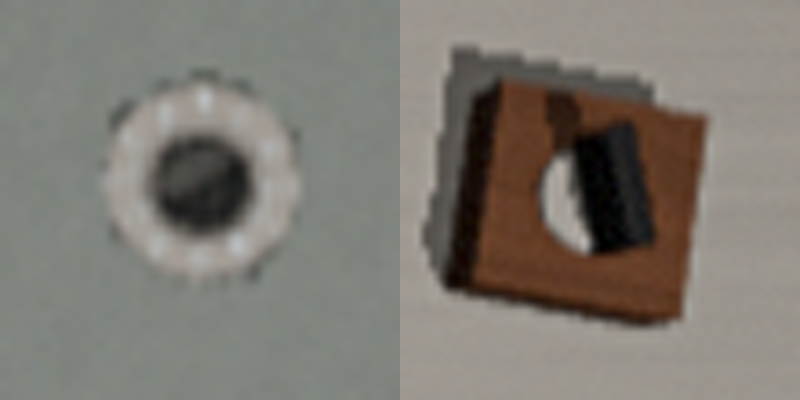

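The crop shows the lock ring centred at full-image (275.2,253) with a dark bore, and the key handle running mostly along the image vertical at about (412,266).

```bash
cat >> h.py <<'E'
def axes():
    s=manip.get_state();R=Rot.from_quat(s["tool_rot"]);return s,R
def go(pos,jaw=None):
    "shift (mm, tool axes) and rotvec to a tool-down pose at TCP pos, tool z at world yaw jaw"
    s,R=axes();d=R.inv().apply(np.array(pos)-s["eef_pos"])*1000
    z=R.apply([0,0,1])
    if jaw is None: jaw=np.arctan2(z[1],z[0])
    z=np.array([np.cos(jaw),np.sin(jaw),0]);y=np.array([0,0,-1.]);T=Rot.from_matrix(np.c_[np.cross(y,z),y,z])
    print("shift",d.round(1),"rot",(R.inv()*T).as_rotvec().round(4))
def st():
    s,R=axes();z=R.apply([0,0,1]);print("t",round(s["time_s"],2),"pos",s["eef_pos"].round(4),"q",s["joint_positions"].round(3),"jaw",round(np.arctan2(z[1],z[0]),3),"y",R.apply([0,1,0]).round(3),"F",s["force"].round(1),"T",s["torque"].round(2),"w",round(s["gripper_width"],4))
E
python3 - <<'E'
from h import *
st();s,R=axes();print(R.as_matrix().round(3));c=manip.get_calibration("wrist");print(c)
print("cam in tool",R.inv().apply(c["position"]-s["eef_pos"]),(R.inv()*Rot.from_quat(c["rotation"])).as_matrix().round(3))
p=world("top",[275.0,252.8],[1.]);t=np.array(manip.get_calibration("top")["position"]);d=p[0]-t;print("lock",t+d*(.103-t[2])/d[2])
go([.46,.0,.30])
E
```

```text
t 0.1 pos [0.2224 0.4751 0.2307] q [ 1.133  0.239 -0.014  1.319 -0.     1.571] jaw 1.133 y [-0.001 -0.001 -1.   ] F [-0.5  0.3 -0. ] T [ 0.03 -0.03 -0.01] w 0.0856
[[ 0.906 -0.001  0.424]
 [-0.424 -0.001  0.906]
 [ 0.    -1.    -0.001]]
{'intrinsics': array([[325.1922621 ,   0.        , 274.50891862],
       [  0.        , 325.1922621 , 210.91996273],
       [  0.        ,   0.        ,   1.        ]]), 'position': array([0.14905622, 0.51001949, 0.37390211]), 'rotation': array([-0.13544619, -0.08484204,  0.52974992,  0.83295929])}
cam in tool [-0.08124326 -0.14316972  0.00029536] [[ 0.    -0.949 -0.315]
 [ 0.001  0.315 -0.949]
 [ 1.     0.     0.001]]
lock [0.4921419  0.00626416 0.103     ]
shift [ 416.6  -68.8 -329.7] rot [0.0013 0.     0.    ]
```

```bash
python3 - <<'E'
from h import *
go([.544,-.056,.17],.7)
E
```

```text
shift [ 516.4   61.2 -344.6] rot [1.300e-03 4.329e-01 3.000e-04]
```

Call:
jog_arm(
  commands=[
    [[86,0,-57,0,0.07,0,-1],[172,0,-115,0,0.14,0,-1],[258,0,-172,0,0.22,0,-1],[344,20,-230,0,0.29,0,-1],[430,40,-287,0,0.36,0,-1],[516,61,-345,0,0.433,0,-1],[516,61,-345,0,0.433,0,-1],[516,61,-345,0,0.433,0,-1],[516,61,-345,0,0.433,0,-1],[516,61,-345,0,0.433,0,-1],[516,61,-345,0,0.433,0,-1],[516,61,-345,0,0.433,0,-1]],
  ],
)

```text
time_s: 1.6
eef_pos: [0.5429, -0.0562, 0.1697]
tool_rot: [0.642, -0.299, 0.298, -0.64]
force: [-0.5, 0.5, -0.5]
gripper_width: 0.0853
```

```bash
python3 - <<'E'
from h import *
st();c=manip.get_calibration("wrist");i,d=manip.read_camera("wrist");cv2.imwrite("pics/w1.png",i);np.save("pics/w1.npy",d);np.save("pics/w1c.npy",c,allow_pickle=True)
print(c["position"])
g=cv2.resize(i,(784,588));cv2.imwrite("pics/w1b.png",g)
E
```

```text
t 1.6 pos [ 0.5429 -0.0562  0.1697] q [-1.030e-01  3.020e-01 -8.500e-02  1.186e+00 -1.000e-03  7.690e-01] jaw 0.699 y [-0.002 -0.001 -1.   ] F [-0.5  0.5 -0.5] T [ 0.02 -0.06  0.04] w 0.0853
[0.49105684 0.00631826 0.31286331]
```

View pics/w1b.png

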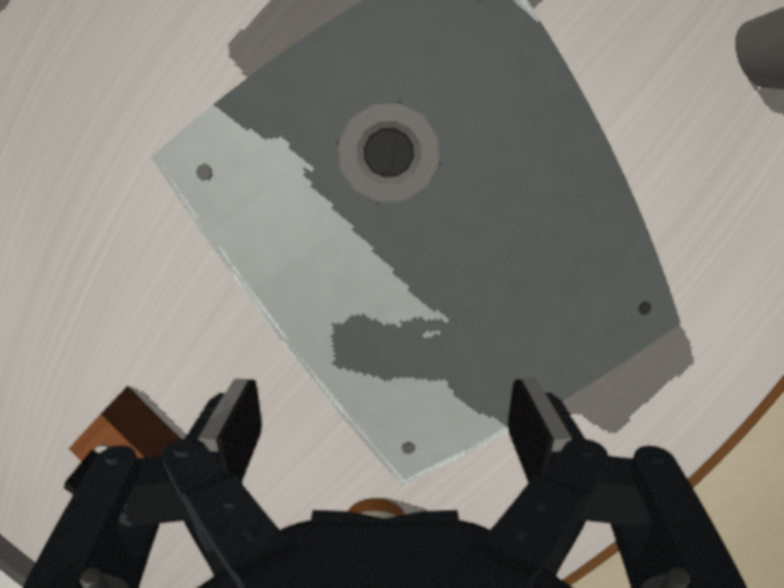

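The view from above shows the ring centred at (389,152)/1.4 = (278,109). The bore is dark, so I'll stretch the contrast to look for the slot.

```bash
python3 - <<'E'
from h import *
i=cv2.imread("pics/w1.png");d=np.load("pics/w1.npy");c=np.load("pics/w1c.npy",allow_pickle=True).item()
P=cloud("wrist",d,c);z=P[...,2]
m=np.zeros(z.shape,np.uint8);m[60:155,225:330]=(z[60:155,225:330]>.099)
cn,_=cv2.findContours(m,cv2.RETR_EXTERNAL,cv2.CHAIN_APPROX_NONE);k=max(cn,key=cv2.contourArea)
e=cv2.fitEllipse(k);print("ring px",e,"z",np.median(z[m>0]))
print("lock",world("wrist",e[0],[c["position"][2]-.103],c))
print(z[100:119:3,268:292:3].round(3))
g=cv2.cvtColor(i,cv2.COLOR_BGR2GRAY)[86:132,255:301].astype(float);print(g[23-9:23+10:3,23-9:23+10:3])
a=np.clip((g-20)/(75-20)*255,0,255).astype(np.uint8);cv2.imwrite("pics/w1c.png",cv2.resize(a,(500,500),interpolation=cv2.INTER_CUBIC))
# direction of lock x in pixels
def proj(p):
    q=Rot.from_quat(c["rotation"]).inv().apply(np.array(p)-c["position"]);x,y,w=q[0],-q[1],-q[2];r=np.hypot(x,y);t=np.arctan2(r,w);K=c["intrinsics"];return K[0,0]*t*np.array([x,y])/r+[K[0,2],K[1,2]]
l=world("wrist",e[0],[c["position"][2]-.103],c)[0]
for a in(0,-.55,-1.1,-1.6): A=-.294+a;print(a,proj(l+.02*np.array([np.cos(A),np.sin(A),0]))-proj(l))
E
```

```text
ring px ((277.1562194824219, 108.5216064453125), (69.36871337890625, 71.15403747558594), 96.19329833984375) z 0.10338515936629539
lock [[0.49271018 0.00604764 0.09214661]]
[[0.079 0.077 0.079 0.009 0.01  0.079 0.078 0.08 ]
 [0.077 0.079 0.01  0.011 0.009 0.079 0.079 0.078]
 [0.078 0.079 0.01  0.01  0.058 0.078 0.077 0.079]
 [0.079 0.078 0.01  0.009 0.059 0.079 0.078 0.078]
 [0.078 0.079 0.009 0.06  0.059 0.078 0.078 0.079]
 [0.078 0.079 0.01  0.01  0.009 0.078 0.078 0.077]
 [0.078 0.078 0.009 0.01  0.078 0.077 0.079 0.078]]
[[50. 52. 51. 51. 49. 51. 51.]
 [52. 50. 50. 53. 50. 50. 50.]
 [51. 49. 50. 51. 48. 52. 50.]
 [50. 50. 51. 52. 47. 51. 51.]
 [51. 51. 51. 51. 47. 49. 51.]
 [54. 50. 54. 50. 50. 51. 49.]
 [50. 52. 51. 52. 50. 50. 51.]]
0 [16.15985562 24.70640301]
-0.55 [ 0.80024112 29.36018687]
-1.1 [-14.79440605  25.51072309]
-1.6 [-25.37803486  15.49429976]
```

View pics/w1c.png

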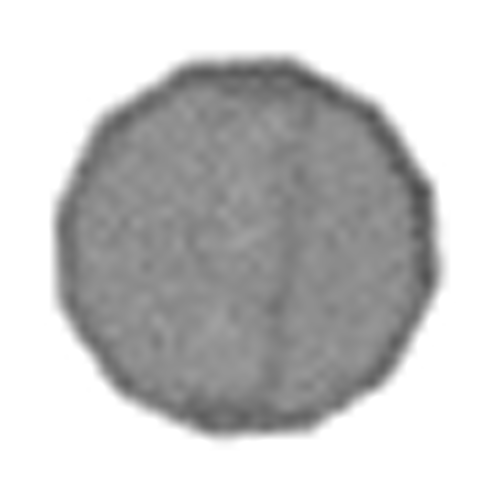

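The crop shows a faint, near-vertical line in the bore, and the depth map shows the slot clearly. I'll fit it.

```bash
python3 - <<'E'
from h import *
d=np.load("pics/w1.npy");c=np.load("pics/w1c.npy",allow_pickle=True).item();P=cloud("wrist",d,c);z=P[...,2]
S=np.zeros(z.shape,bool);S[88:130,257:299]=z[88:130,257:299]<.07
v,u=np.nonzero(S);p=np.c_[u,v].astype(float);w=world("wrist",p,np.ones(len(p)),c)-c["position"];w=c["position"]+w*((.079-c["position"][2])/w[:,2])[:,None]
q=w[:,:2]-np.median(w[:,:2],0);q=w[np.linalg.norm(q,axis=1)<.012,:2]
print(len(q),cv2.minAreaRect(q.astype(np.float32)),q.mean(0));W,V=np.linalg.eigh(np.cov(q.T));print(W,V[:,1],"slot yaw",np.arctan2(V[1,1],V[0,1]),"lens",np.sqrt(12*W))
r=world("wrist",[277.16,108.52],[1.],c)[0]-c["position"];print("lock",c["position"]+r*(.103-c["position"][2])/r[2])
# box yaw in wrist view: roof edge
go([.4635,-.324,.17],1.736)
E
```

```text
222 ((0.4927076995372772, 0.005914091598242521), (0.005428273696452379, 0.020632624626159668), 33.152896881103516) [0.49272117 0.0059618 ]
[2.55512222e-06 3.63426156e-05] [-0.55434795  0.83228502] slot yaw 2.158375646011786 lens [0.00553728 0.02088328]
lock [0.49263005 0.00606329 0.103     ]
shift [ 154.1    0.3 -233.6] rot [ 0.0014 -1.0358 -0.0012]
```

Call:
jog_arm(
  commands=[
    [[40,-30,-58,0,-0.18,0,-1],[80,-30,-116,0,-0.36,0,-1],[120,-30,-175,0,-0.54,0,-1],[154,-20,-234,0,-0.72,0,-1],[154,0,-234,0,-0.9,0,-1],[154,0,-234,0,-1.036,0,-1],[154,0,-234,0,-1.036,0,-1],[154,0,-234,0,-1.036,0,-1]],
  ],
)

```text
time_s: 2.65
eef_pos: [0.4637, -0.323, 0.171]
tool_rot: [0.705, 0.058, -0.058, -0.704]
force: [0.3, 0.1, 0.6]
gripper_width: 0.0853
```

```bash
python3 - <<'E'
from h import *
st();c=manip.get_calibration("wrist");i,d=manip.read_camera("wrist");cv2.imwrite("pics/w2.png",i);np.save("pics/w2.npy",d)
P=cloud("wrist",d,c).reshape(-1,3);k=P[(np.hypot(P[:,0]-.464,P[:,1]+.324)<.04)&(P[:,2]>.04)&(P[:,2]<.115)]
h=k[(k[:,2]>.096)&(k[:,2]<.108)];print(len(h),h.mean(0),cv2.minAreaRect(h[:,:2].astype(np.float32)),h[:,2].max())
for lo in(.06,.07,.08,.09):
    t=k[(k[:,2]>lo)&(k[:,2]<lo+.01)];print(lo,len(t),t[:,:2].mean(0),cv2.minAreaRect(t[:,:2].astype(np.float32)))
t=k[(k[:,2]>.052)&(k[:,2]<.057)];print(len(t),t.mean(0),cv2.minAreaRect(t[:,:2].astype(np.float32)))
cv2.imwrite("pics/w2b.png",cv2.resize(i,(784,588)))
E
```

```text
t 2.65 pos [ 0.4637 -0.323   0.171 ] q [-6.080e-01  3.320e-01 -3.700e-02  1.202e+00 -1.000e-03 -7.710e-01] jaw 1.734 y [-0.001 -0.001 -1.   ] F [0.3 0.1 0.6] T [ 0.01 -0.06 -0.  ] w 0.0853
799 [ 0.46143484 -0.32581688  0.10199733] ((0.4627647399902344, -0.32552701234817505), (0.03997321054339409, 0.010007080622017384), 8.7090482711792) 0.10438585076096776
0.06 41 [ 0.44343599 -0.32826027] ((0.44354212284088135, -0.3282302916049957), (0.0023866845294833183, 0.009707518853247166), 2.494769811630249)
0.07 41 [ 0.44343722 -0.32840932] ((0.4438958168029785, -0.3284853398799896), (0.0019993670284748077, 0.009778467006981373), 9.693750381469727)
0.08 45 [ 0.44354291 -0.3284325 ] ((0.44389477372169495, -0.3284386694431305), (0.0019563811365514994, 0.00960110779851675), 7.949362754821777)
0.09 60 [ 0.44518067 -0.32828272] ((0.4604170322418213, -0.3259311020374298), (0.03543126955628395, 0.009919130243360996), 8.7090482711792)
838 [ 0.46121247 -0.32562242  0.05424656] ((0.4624937176704407, -0.32654643058776855), (0.067159004509449, 0.06891176849603653), 77.98213958740234)
```

View pics/w2b.png

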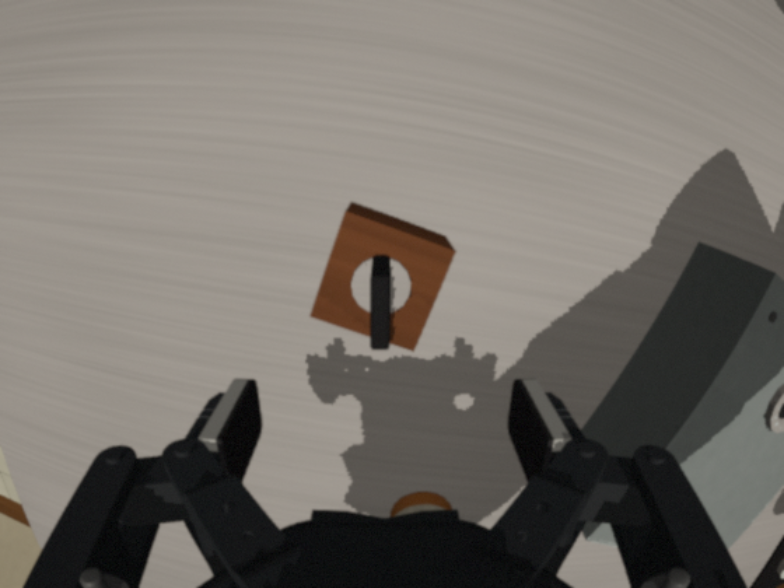

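The picture shows the key upright in the stand, handle top at about (380,300) of the enlarged view, between the fingers and nearly aligned with them.

```bash
python3 - <<'E'
from h import *
go([.4628,-.3255,.065],1.723)
E
```

```text
shift [ -1.3 106.   -2.2] rot [ 0.0011  0.0122 -0.0009]
```

Call:
jog_arm(
  commands=[
    [[-1.3,40,-2.2,0.001,0.012,-0.001,-1],[-1.3,80,-2.2,0.001,0.012,-0.001,-1],[-1.3,100,-2.2,0.001,0.012,-0.001,-1],[-1.3,106,-2.2,0.001,0.012,-0.001,-0.5],[-1.3,106,-2.2,0.001,0.012,-0.001,0],[-1.3,106,-2.2,0.001,0.012,-0.001,0.4],[-1.3,106,-2.2,0.001,0.012,-0.001,0.7],[-1.3,106,-2.2,0.001,0.012,-0.001,1],[-1.3,106,-2.2,0.001,0.012,-0.001,1],[-1.3,106,-2.2,0.001,0.012,-0.001,1],[-1.3,106,-2.2,0.001,0.012,-0.001,1]],
  ],
)

```text
time_s: 4.08
eef_pos: [0.4632, -0.3258, 0.0659]
tool_rot: [0.705, 0.054, -0.053, -0.705]
force: [-0.4, 0.7, 5.9]
gripper_width: 0.009
```

```bash
python3 - <<'E'
from h import *
st()
E
```

```text
t 4.08 pos [ 0.4632 -0.3258  0.0659] q [-0.613  0.41  -0.207  0.952  0.    -0.765] jaw 1.723 y [ 0.001 -0.001 -1.   ] F [-0.4  0.7  5.9] T [0.17 0.04 0.03] w 0.009
```

Call:
jog_arm(
  commands=[
    [[0,-20,0,0,0,0,1],[0,-50,0,0,0,0,1],[0,-90,0,0,0,0,1],[0,-130,0,0,0,0,1],[0,-140,0,0,0,0,1],[0,-140,0,0,0,0,1]],
  ],
)

```text
time_s: 4.82
eef_pos: [0.4631, -0.3258, 0.2059]
tool_rot: [0.706, 0.054, -0.053, -0.705]
force: [0.7, -0.4, -1.5]
gripper_width: 0.0095
```

```bash
python3 - <<'E'
from h import *
st();go([.493,.006,.180],.588)
E
```

```text
t 4.83 pos [ 0.4631 -0.3258  0.2059] q [-0.613  0.316  0.031  1.283  0.    -0.765] jaw 1.723 y [ 0.002 -0.001 -1.   ] F [ 0.7 -0.4 -1.5] T [ 0.02  0.04 -0.03] w 0.0095
shift [ 79.8  25.5 323.5] rot [3.0000e-04 1.1349e+00 2.4000e-03]
```

Call:
jog_arm(
  commands=[
    [[12,0,50,0,0.16,0,1],[24,0,100,0,0.32,0,1],[36,0,150,0,0.48,0,1],[48,0,200,0,0.64,0,1],[60,0,250,0,0.8,0.001,1],[72,0,295,0,0.96,0.002,1],[80,10,323.5,0,1.135,0.002,1],[80,25.5,323.5,0,1.135,0.002,1],[80,25.5,323.5,0,1.135,0.002,1],[80,25.5,323.5,0,1.135,0.002,1],[80,25.5,323.5,0,1.135,0.002,1]],
  ],
)

```text
time_s: 6.2
eef_pos: [0.4934, 0.0056, 0.1803]
tool_rot: [0.623, -0.334, 0.334, -0.623]
force: [0.3, -0.3, -1.0]
gripper_width: 0.0093
```

```bash
python3 - <<'E'
from h import *
st();c=manip.get_calibration("wrist");i,d=manip.read_camera("wrist");np.save("pics/w3.npy",d);cv2.imwrite("pics/w3.png",i)
cv2.imwrite("pics/w3b.png",cv2.resize(i[120:420,130:430],(600,600)))
P=cloud("wrist",d,c);z=P[...,2]
k=P[(abs(P[...,0]-.493)<.04)&(abs(P[...,1]-.006)<.04)]
for lo in np.arange(.10,.23,.01):
    t=k[(k[:,2]>=lo)&(k[:,2]<lo+.01)]
    if len(t)>5: print(lo.round(2),len(t),t.mean(0).round(4),cv2.minAreaRect(t[:,:2].astype(np.float32)))
E
```

```text
t 6.2 pos [0.4934 0.0056 0.1803] q [ 0.012  0.207 -0.188  1.175 -0.     0.995] jaw 0.587 y [ 0.001 -0.    -1.   ] F [ 0.3 -0.3 -1. ] T [ 0.01 -0.01  0.06] w 0.0093
0.1 1679 [0.4889 0.0115 0.1031] ((0.49011117219924927, 0.009820939972996712), (0.0461224801838398, 0.03775861859321594), 34.75690460205078)
0.13 34 [0.4884 0.0141 0.1359] ((0.48957881331443787, 0.013407633639872074), (0.015981147065758705, 0.0037320079281926155), 27.393877029418945)
0.14 94 [0.4879 0.0136 0.1431] ((0.48841163516044617, 0.013038777746260166), (0.016412468627095222, 0.004290257580578327), 34.80649948120117)
0.16 978 [0.4891 0.0122 0.1687] ((0.48901718854904175, 0.012461703270673752), (0.03602854907512665, 0.022210877388715744), 33.512916564941406)
0.17 174 [0.4838 0.0205 0.1745] ((0.48925504088401794, 0.01592857763171196), (0.03297140449285507, 0.0191340334713459), 24.58431053161621)
0.18 375 [0.4856 0.0182 0.1863] ((0.48631855845451355, 0.0171655286103487), (0.033465735614299774, 0.014370164833962917), 33.13663101196289)
0.19 788 [0.4866 0.0156 0.1952] ((0.486064612865448, 0.016777895390987396), (0.036203838884830475, 0.014593835920095444), 33.061256408691406)
0.2 972 [0.4867 0.0156 0.2052] ((0.486063688993454, 0.016698645427823067), (0.03651263564825058, 0.014697265811264515), 33.506866455078125)
0.21 2848 [0.4908 0.0097 0.2162] ((0.4901915192604065, 0.0056873466819524765), (0.03214481845498085, 0.03812060132622719), 3.632801055908203)
0.22 1882 [0.4885 0.0133 0.2264] ((0.49193647503852844, 0.0072671473026275635), (0.07408599555492401, 0.024877483025193214), 33.66429138183594)
```

View pics/w3b.png

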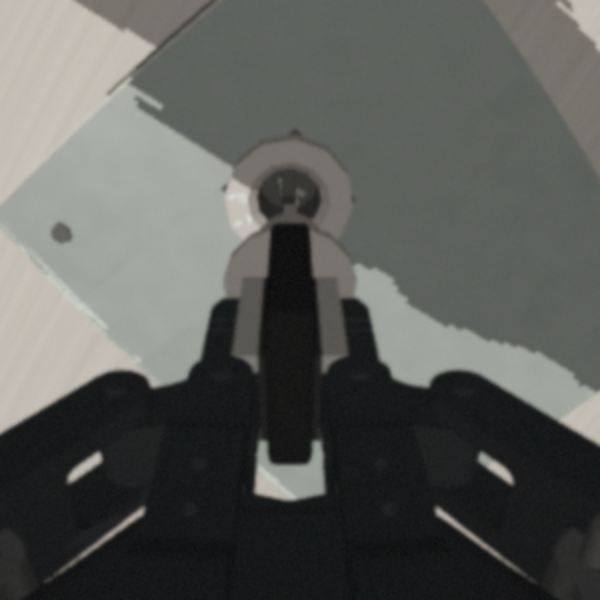

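The view shows the key upright in the pads, collar at about (290,250) of the crop, with the bore just ahead at (290,193). I'll measure the collar and lock in the tool frame.

```bash
python3 - <<'E'
from h import *
d=np.load("pics/w3.npy");s,R=axes();P=cloud("wrist",d);T=R.inv().apply(P.reshape(-1,3)-s["eef_pos"])*1000
z=P.reshape(-1,3)[:,2];n=(abs(T[:,0])<40)&(abs(T[:,2])<30)
a=T[n&(abs(z-.1685)<.003)];print("collar",len(a),np.percentile(a[:,0],[.3,99.7]),np.percentile(a[:,2],[.3,99.7]))
# circle fit on outer boundary (per tool-z bin min x)
from scipy.optimize import least_squares
b=np.array([[a[abs(a[:,2]-q)<.6][:,0].min(),q] for q in np.arange(-15,15.1,1)if (abs(a[:,2]-q)<.6).any()])
f=least_squares(lambda p:np.hypot(b[:,0]-p[0],b[:,1]-p[1])-18,[0,0],loss="soft_l1",f_scale=.3);print("collar c",f.x,np.abs(f.fun).mean())
a=T[n&(z>.100)&(z<.107)]
b=np.array([[a[abs(a[:,2]-q)<.6][:,0].min(),q] for q in np.arange(-19,19.1,1)if (abs(a[:,2]-q)<.6).any()])
f=least_squares(lambda p:np.hypot(b[:,0]-p[0],b[:,1]-p[1])-23,[0,0],loss="soft_l1",f_scale=.3);print("lock c",f.x,np.abs(f.fun).mean(),np.median(z[n&(z>.100)&(z<.107)]))
print("lock by w1",R.inv().apply(np.array([.4927,.006,.103])-s["eef_pos"])*1000)
h=T[n&(z>.205)&(z<.219)&(abs(T[:,2])<8)];print("handle",np.percentile(h,[1,99],axis=0))
h=T[n&(z>.128)&(z<.147)];print("blade/shank",np.percentile(h,[1,50,99],axis=0))
E
```

```text
collar 1004 [-19.95367668   2.79144392] [-17.49274811  17.97428002]
collar c [-0.45668408  0.07216139] 0.5657742802774953
lock c [-0.98085587 -0.41837533] 0.20925985975464165 0.10337998556824657
lock by w1 [-0.78253791 77.33732624 -0.44097596]
handle [[-20.23079113 -38.41826599  -7.4407039 ]
 [ 18.52089844 -25.43099404   7.43193609]]
blade/shank [[-10.99019702  33.82414231  -7.99871268]
 [-10.14307848  38.45436823  -0.27154854]
 [ -6.69447602  48.42596578   8.19015142]]
```

Call:
jog_arm(
  commands=[
    [[-0.4,0,-0.5,0,0,0,1],[-0.4,15,-0.5,0,0,0,1],[-0.4,22,-0.5,0,0,0,1],[-0.4,26,-0.5,0,0,0,1],[-0.4,29,-0.5,0,0,0,1],[-0.4,32,-0.5,0,0,0,1],[-0.4,34,-0.5,0,0,0,1]],
  ],
)

```text
time_s: 7.12
eef_pos: [0.4929, 0.0057, 0.1463]
tool_rot: [-0.623, 0.334, -0.334, 0.623]
force: [0.2, 0.5, -0.7]
gripper_width: 0.0094
```

```bash
python3 - <<'E'
from h import *
st()
E
```

```text
t 7.12 pos [0.4929 0.0057 0.1463] q [ 0.012  0.228 -0.252  1.09  -0.     0.995] jaw 0.587 y [ 0.001 -0.    -1.   ] F [ 0.2  0.5 -0.7] T [0.02 0.02 0.03] w 0.0094
```

Call:
jog_arm(
  commands=[
    [[0,2,0,0,0,0,1],[0,4,0,0,0,0,1],[0,6,0,0,0,0,1],[0,6,0,0,0,0,1]],
  ],
)

```text
time_s: 7.62
eef_pos: [0.4928, 0.0057, 0.1401]
tool_rot: [0.623, -0.334, 0.334, -0.623]
force: [0.4, -0.5, -0.5]
gripper_width: 0.0092
```

Call:
jog_arm(
  commands=[
    [[0,1.5,0,0,0,0,1],[0,3,0,0,0,0,1],[0,4.5,0,0,0,0,1],[0,6,0,0,0,0,1],[0,6,0,0,0,0,1]],
  ],
)

```text
time_s: 8.25
eef_pos: [0.4927, 0.0057, 0.134]
tool_rot: [0.623, -0.334, 0.334, -0.623]
force: [0.5, 0.1, -0.4]
gripper_width: 0.0094
```

Call:
jog_arm(
  commands=[
    [[0,1.5,0,0,0,0,1],[0,3,0,0,0,0,1],[0,4.5,0,0,0,0,1],[0,6,0,0,0,0,1],[0,6,0,0,0,0,1]],
  ],
)

```text
time_s: 8.88
eef_pos: [0.4926, 0.0057, 0.1278]
tool_rot: [0.623, -0.334, 0.334, -0.623]
force: [-0.4, -0.1, 0.2]
gripper_width: 0.0094
```

Call:
jog_arm(
  commands=[
    [[0,1,0,0,0,0,1],[0,2,0,0,0,0,1],[0,3,0,0,0,0,1],[0,3,0,0,0,0,1]],
  ],
)

```text
time_s: 9.38
eef_pos: [0.4926, 0.0057, 0.1248]
tool_rot: [0.623, -0.334, 0.334, -0.623]
force: [-0.5, -0.1, -1.3]
gripper_width: 0.0092
```

Call:
jog_arm(
  commands=[
    [[0,1,0,0,0,0,1],[0,2,0,0,0,0,1],[0,3,0,0,0,0,1],[0,3,0,0,0,0,1]],
  ],
)

```text
time_s: 9.88
eef_pos: [0.4925, 0.0057, 0.1216]
tool_rot: [0.623, -0.334, 0.334, -0.623]
force: [-0.4, -0.5, -0.6]
gripper_width: 0.0092
```

Call:
jog_arm(
  commands=[
    [[0,0.7,0,0,0,0,1],[0,1.4,0,0,0,0,1],[0,2,0,0,0,0,1],[0,2,0,0,0,0,1]],
  ],
)

```text
time_s: 10.38
eef_pos: [0.4925, 0.0057, 0.1196]
tool_rot: [0.623, -0.334, 0.334, -0.623]
force: [0.5, 0.2, -1.0]
gripper_width: 0.0092
```

Call:
jog_arm(
  commands=[
    [[0,0.4,0,0,0,0,1],[0,0.8,0,0,0,0,1],[0,0.8,0,0,0,0,1]],
  ],
)

```text
time_s: 10.75
eef_pos: [0.4925, 0.0057, 0.1189]
tool_rot: [0.623, -0.334, 0.334, -0.623]
force: [-0.1, 0.4, 0.1]
gripper_width: 0.0092
```

```bash
python3 - <<'E'
from h import *
st();c=manip.get_calibration("wrist");i,d=manip.read_camera("wrist")
s,R=axes();P=cloud("wrist",d).reshape(-1,3);T=R.inv().apply(P-s["eef_pos"])*1000;z=P[:,2]
n=(abs(T[:,0])<30)&(abs(T[:,2])<25)
print(np.histogram(z[n&(T[:,0]<0)],bins=np.arange(.092,.125,.001)))
E
```

```text
t 10.75 pos [0.4925 0.0057 0.1189] q [ 0.012  0.25  -0.299  1.022 -0.     0.995] jaw 0.587 y [-0. -0. -1.] F [-0.1  0.4  0.1] T [-0.01  0.09 -0.03] w 0.0092
(array([   2,   23,  375, 1246,  434,   69,   45,   39,   51,   44,  229,
        690,  257,   45,  150,  541,  179,    9,   10,   19,   13,   15,
         18,   17,   15,   14,   16,   19,   17,   21,   15,   40]), array([0.092, 0.093, 0.094, 0.095, 0.096, 0.097, 0.098, 0.099, 0.1  ,
       0.101, 0.102, 0.103, 0.104, 0.105, 0.106, 0.107, 0.108, 0.109,
       0.11 , 0.111, 0.112, 0.113, 0.114, 0.115, 0.116, 0.117, 0.118,
       0.119, 0.12 , 0.121, 0.122, 0.123, 0.124]))
```

Call:
jog_arm(
  commands=[
    [[0,0.3,0,0,0,0,1],[0,0.6,0,0,0,0,1],[0,0.6,0,0,0,0,1]],
  ],
)

```text
time_s: 11.18
eef_pos: [0.4925, 0.0057, 0.1188]
tool_rot: [0.623, -0.334, 0.334, -0.623]
force: [-2.6, -0.1, 8.0]
gripper_width: 0.0093
```

Call:
jog_arm(
  commands=[
    [[0,0,0,0,0.06,0,1],[0,0,0,0,0.12,0,1],[0,0,0,0,0.18,0,1],[0,0,0,0,0.24,0,1],[0,0,0,0,0.3,0,1],[0,0,0,0,0.36,0,1],[0,0,0,0,0.36,0,1]],
  ],
)

```text
time_s: 12.05
eef_pos: [0.4927, 0.0057, 0.1189]
tool_rot: [-0.554, 0.44, -0.44, 0.554]
force: [1.7, 0.4, 0.3]
gripper_width: 0.0093
```

```bash
python3 - <<'E'
from h import *
st()
E
```

```text
t 12.05 pos [0.4927 0.0057 0.1189] q [ 0.012  0.249 -0.299  1.021 -0.     1.355] jaw 0.228 y [ 0.001 -0.    -1.   ] F [1.7 0.4 0.3] T [-0.   -0.02  0.1 ] w 0.0093
```

Torque is about 0.1 N m as expected, so I'll keep turning.

Call:
jog_arm(
  commands=[
    [[0,0,0,0,0.06,0,1],[0,0,0,0,0.12,0,1],[0,0,0,0,0.18,0,1],[0,0,0,0,0.24,0,1],[0,0,0,0,0.3,0,1],[0,0,0,0,0.36,0,1],[0,0,0,0,0.4,0,1],[0,0,0,0,0.4,0,1],[0,0,0,0,0.4,0,1]],
  ],
)

```text
time_s: 13.18
eef_pos: [0.4927, 0.0058, 0.1189]
tool_rot: [0.455, -0.541, 0.541, -0.456]
force: [0.1, -0.3, 1.7]
gripper_width: 0.0092
```

```bash
python3 - <<'E'
from h import *
st();i,d=manip.read_camera("top");P=cloud("top",d)
Q=P[260:340,180:330].reshape(-1,3);a=-.294;x=(Q[:,:2]-[.4927,.006])@[np.cos(a),np.sin(a)];y=(Q[:,:2]-[.4927,.006])@[-np.sin(a),np.cos(a)]
for lo in np.arange(.02,.1,.02):
    m=(Q[:,2]>lo)&(Q[:,2]<lo+.02)&(abs(y)<.09)&(x>-.13);print(lo,m.sum(),np.percentile(x[m],2) if m.any() else 0)
cv2.imwrite("pics/t2.png",i[150:350,180:380].repeat(3,0).repeat(3,1))
E
```

```text
t 13.18 pos [0.4927 0.0058 0.1189] q [ 0.012  0.249 -0.299  1.021 -0.     1.753] jaw -0.171 y [ 0.001 -0.    -1.   ] F [ 0.1 -0.3  1.7] T [0.08 0.07 0.06] w 0.0092
0.02 0 0
0.04 0 0
0.06 0 0
0.08 39 -0.01282709354615166
```

View pics/t2.png

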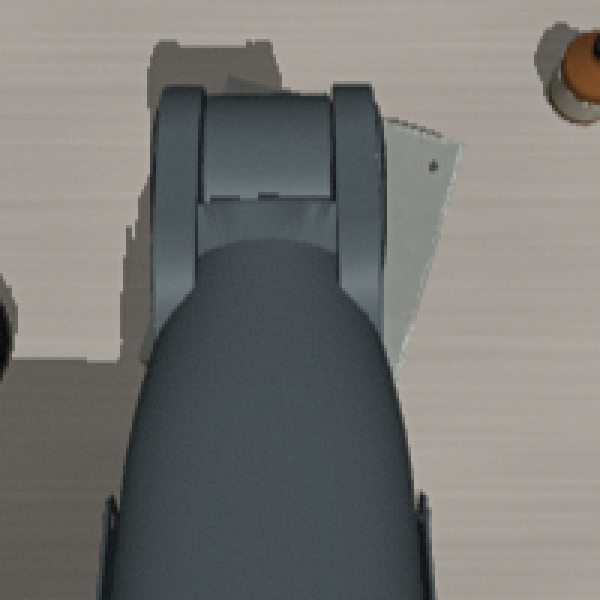

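The arm hides the box front from the top camera, so I'll check the drawer with the wrist and scene cameras.

```bash
python3 - <<'E'
from h import *
i,d=manip.read_camera("wrist");P=cloud("wrist",d);Q=P.reshape(-1,3);a=-.294
x=(Q[:,:2]-[.4927,.006])@[np.cos(a),np.sin(a)];y=(Q[:,:2]-[.4927,.006])@[-np.sin(a),np.cos(a)]
m=(Q[:,2]>.02)&(Q[:,2]<.094)&(abs(y)<.11)&(x<-.06)&(x>-.12);print(m.sum());print(np.histogram(x[m],bins=np.arange(-.12,-.055,.005)))
cv2.imwrite("pics/w4.png",cv2.resize(i,(784,588)))
E
```

```text
11225
(array([   0,    0,   60, 1777, 9365,    0,    0,    0,    0,    1,   10,
         12]), array([-0.12 , -0.115, -0.11 , -0.105, -0.1  , -0.095, -0.09 , -0.085,
       -0.08 , -0.075, -0.07 , -0.065, -0.06 ]))
```

View pics/w4.png

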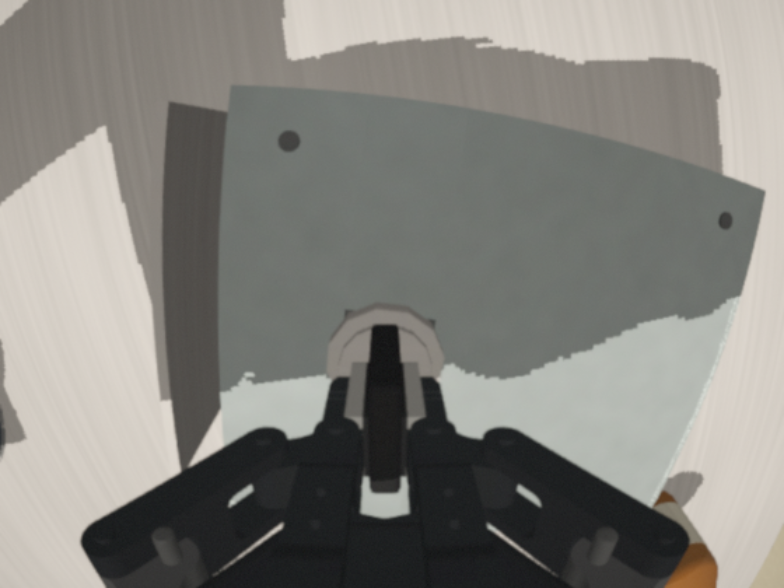

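The view shows the drawer standing out past the box front, the dark strip at (165-220, 100-470), with the panel's inner face near x = -0.098 and its edge near -0.105 from the lock. That is about 35 mm open. The collar sits flat on the ring, so I'll release and rise.

Call:
jog_arm(
  commands=[
    [[0,0,0,0,0,0,1],[0,0,0,0,0,0,0.8],[0,0,0,0,0,0,0.6],[0,0,0,0,0,0,0.2],[0,0,0,0,0,0,-0.2],[0,0,0,0,0,0,-0.2],[0,0,0,0,0,0,-0.2],[0,0,0,0,0,0,-0.2]],
  ],
)

```text
time_s: 14.28
eef_pos: [0.4927, 0.0057, 0.1189]
tool_rot: [0.455, -0.541, 0.541, -0.456]
force: [-0.1, -0.4, -0.1]
gripper_width: 0.0515
```

Call:
jog_arm(
  commands=[
    [[0,-10,0,0,0,0,-0.2],[0,-30,0,0,0,0,-0.2],[0,-60,0,0,0,0,-0.2],[0,-100,0,0,0,0,-0.2],[40,-130,0,0,0,0,-0.2],[70,-130,0,0,0,0,-0.2],[80,-130,0,0,0,0,-0.2],[80,-130,0,0,0,0,-0.2],[80,-130,0,0,0,0,-0.2]],
  ],
)

```text
time_s: 15.4
eef_pos: [0.4789, -0.0724, 0.2487]
tool_rot: [0.455, -0.541, 0.541, -0.456]
force: [-1.2, 0.6, -0.7]
gripper_width: 0.0509
```

```bash
python3 - <<'E'
from h import *
st();i,d=manip.read_camera("wrist");P=cloud("wrist",d);Q=P.reshape(-1,3);a=-.294
x=(Q[:,:2]-[.4927,.006])@[np.cos(a),np.sin(a)];y=(Q[:,:2]-[.4927,.006])@[-np.sin(a),np.cos(a)]
m=(Q[:,2]>.02)&(Q[:,2]<.094)&(abs(y)<.11)&(x<-.06)&(x>-.13);print("drawer min x",np.percentile(x[m],[0.5,2,50]))
n=np.hypot(x,y)<.026;z=Q[:,2]
for lo,hi in((.1015,.1055),(.1055,.1095),(.15,.16)):
    t=n&(z>lo)&(z<hi);print(lo,t.sum(),np.median(z[t]) if t.any() else 0,Q[t].mean(0))
t=n&(z>.151)&(z<.162);print("handle top",cv2.minAreaRect(Q[t,:2].astype(np.float32)))
cv2.imwrite("pics/w5.png",cv2.resize(i,(784,588)))
E
```

```text
t 15.4 pos [ 0.4789 -0.0724  0.2487] q [-0.15   0.163 -0.066  1.341  0.     1.592] jaw -0.171 y [ 0.  0. -1.] F [-1.2  0.6 -0.7] T [ 0.05 -0.01  0.02] w 0.0509
drawer min x [-0.1052504  -0.10465076 -0.0992857 ]
0.1015 642 0.10356000818019187 [0.49252457 0.00659918 0.10356759]
0.1055 722 0.10755490195284784 [0.49256927 0.00584632 0.10758046]
0.15 761 0.15531097987209608 [0.49268805 0.00566963 0.15527603]
handle top ((0.4926554262638092, 0.0055147260427474976), (0.03902551904320717, 0.010355525650084019), 82.01177215576172)
```

View pics/w5.png

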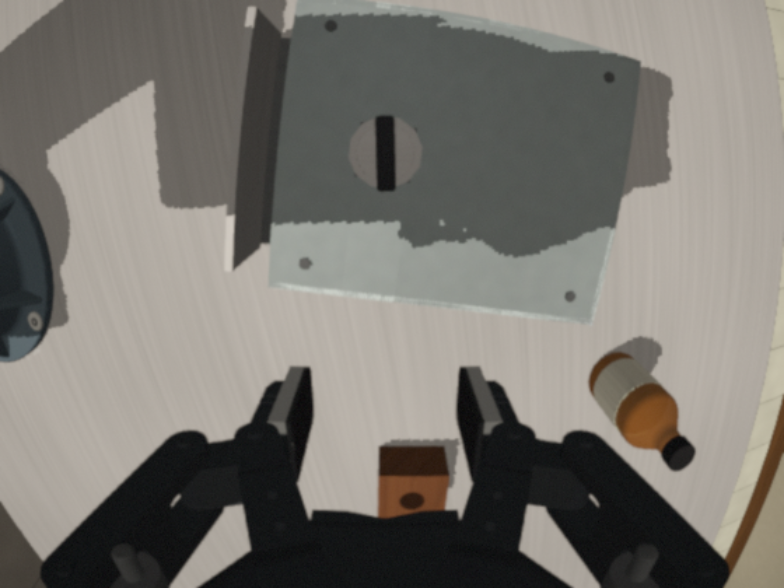

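The key stands upright and seated in the lock, at (385,152) of the view: collar top 4 mm above the ring face, handle top 52 mm above it. The drawer front is 35 mm out and the gripper is clear, so I'm handing in.

```bash
python3 - <<'E'
from h import *
print(manip.finish_job())
E
```

```text
the job is handed in; nothing more can be done
None
```

The cash box is open: the key is fully home in the lock and the drawer has sprung out about 35 mm. I handed the job in at about 15.5 s of the 58 s; no verdict is given.

- **Finding the slot:** the wrist camera's depth image showed the slot about 0.69 rad clockwise of lock x. I lined the blade up with it before lowering the key.
- **Inserting:** the key went in without resistance until the collar touched the lock. The wrist force there read 8 N, the highest I saw at any pause; forces during the moves were not sampled.
- **Turning:** I turned the key to about 1.45 rad clockwise. Torque read about 0.1 N m midway, matching the expected drag.
- **Last checks:**
  - The collar top was 4 mm and the handle top 52 mm above the lock face, which means seated.
  - The handle was within 1 mm of the lock's axis and looked upright.
  - The gripper was clear.
- **Bystanders:** all moves were planned clear of the bowl, bottle and cup. I did not measure their positions again at the end; the bottle was visibly standing in the last picture.

The top camera could not confirm the drawer because the arm blocked its view, so that reading comes from the wrist camera alone. No checks failed or disagreed.

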